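# Feed a blank past the flip stop and butt it for crosscutting

## Robot

A 7-joint arm with a two-finger parallel gripper is mounted at the origin on the work surface. World frame = base frame: x ahead of the robot, y to its left, z up, the work surface at z = 0. Lengths are in m, angles in rad, forces in N, time in s.
With the tool pointing down it reaches from about 0.425 to 0.925 m from the base axis. Payload 6.8 kg.
Tool frame: the origin (TCP) lies between the finger pads; the fingertips stand 22 mm ahead of it and the grasp point (between the pads) lies 3 mm ahead of it; z points along the fingers, y is the line along which they close (so a half turn about z gives the same grasp; the last joint's range is limited). The gripper opens to 85 mm and grips with 20 to 120 N. Pads are 22 mm wide; open, the fingers measure 114 mm over their backs; the gripper's body (76 mm by 85 mm) begins 54 mm behind the grasp point. The pads swing forward as they close: fully open they stand 13 mm farther back than shut.
Start: joints at [1.057, 0.477, 0.022, 1.555, -0.011, 1.109, -0.083], TCP at [0.266, -0.62, 0.253] pointing down, gripper open.
Joint ranges: [-2.96, 2.96], [-0.34, 2.1], [-1.41, 1.46], [0.24, 2.44], [-1.37, 4.51], [0.17, 1.92], [-2.96, 2.96]. Speed limits (rad/s): [2.39, 2.39, 3.14, 3.14, 3.14, 3.14, 3.14].

## Interface

Orientations are given as a unit quaternion [w, x, y, z].
In Python, from station import bot gives the robot as it stands.
- The arm moves only by the tool servo_tool, never from a script. Its argument "motion" is a list that holds one entry, the list of rows, each a list of 5 numbers: the opening, from 0 (shut) to 1 (fully open), then the shift along the world's x, y, z each as a share of 0.04 m, from -1 to 1, then the turn about the world's z as a share of 0.12 rad, from -1 to 1. A call has 1 to 20 rows; each row shifts and turns the commanded pose from where the row before left it; what a row does not reach is not made up. A row lasts 1/10 s, in which the tool goes at most 50 mm and 8.59 degrees, less where a joint would pass 70% of its speed; a pose out of reach is approached as far as the arm can. A call with a number of a shift or a turn outside -1 to 1 is refused whole. A call with a gripper value outside its range is refused whole. The fingers move at their own pace and stop on an object; "newtons" is the grip in N (left out, the last holds). Time passes only in rows, so rows that do not move let the fingers close. It gives the time, the measured TCP pose, the force, the opening and the grip force at its end, in the units of the state.
- bot.get_obs(): the state, without advancing time (a new reading comes with each control period).
- bot.read_camera(name): name is "side" or "top" or "wrist"; returns (picture, depth): 400x640x3 uint8, red, green, blue; 400x640 float32, m along the optical axis (not along the pixel's ray), 0 where there is no reading.
- bot.get_calibration(name): a dict with "fovy" (degrees; the focal length in pixels is half the picture's height over the tangent of half this angle, whatever the lens; pixels are square), "cx", "cy" (the principal point, pixels), "view" (4x4, takes a point from world to camera coordinates). Camera axes: x right, y down, z forward; pixel columns grow to the right and rows downward; lengths in m; the calibration is good to about 2 mm. A picture is of the moment at which its call begins: read the wrist's pose just before it. get_calibration takes no time and is no camera call; for the wrist camera it gives the pose at the moment of the call.
- bot.hand_in(): hands the job in; it is judged then, once.
The state is a dict: "t": time; "q": joint angles; "joint_vel": joint speeds; "joint_torque": joint torques, N m; "eef_pos": TCP position; "tool_rot": TCP orientation; "contact_force": force on the tool from outside, world axes, zero at the start; "torque": the same for the moment, N m; "gripper_width": opening from 0.0 (shut) to 1.0 (fully open); "grasp_force": force on a finger pad.
Only numpy, scipy, OpenCV 4.12 (cv2) and the standard library are available. Lean on these libraries where they do the work, as an engineer would, in place of code of your own. Each camera call takes 0.05 s, during which the arm holds its last target. There are 200 camera calls.

## Task

Get the wooden blank ready for its crosscut: bring it flat against the fence and slide it along the fence, under the sprung flip stop so that the blank itself lifts the paddle, until its tail is through and the paddle snaps down behind it. Then draw the blank back until you feel its tail butt against the stop's set screw, and leave it there, flush to the fence, with the paddle hanging down. Work by feel and gently, with the pressure of a finger or two: never ram the blank into the fence or the stop, never force the stop back, and leave the other things on the table where they are.

Things in the scene. Friction and masses are not known exactly. Their poses are not given: they have to be found in the camera images.
- fence: Fixed aluminium crosscut fence, 510 long, 46 deep, 40 high; place and yaw differ each time. Origin: on the table at the foot of its flat working face, right under the stop's pivot. x points into the fence, away from the robot (face = plane x=0, blank at x<0); y along the fence in the feed direction; z up. It spans y -360 to +150; a flat saw slot crosses at y +170.
- fence_saddle (a point): Top centre of the steel saddle clamped on the fence that carries the flip stop (61 above the table, at x +25, y 0 in the fence frame; 40 long). Its heel overhangs the face by 26 from 34 above the table up; pivot pin and spring overhang by 34 at height 52. Nothing else overhangs in front of the face. Behind the fence a lever with a ball and, at y -350 to -220, a casting with a bow handle, 73 high.
- flip_stop (a joint): Angle of the stop's sprung paddle, rad: 0 = hanging straight down, shut (a heel blocks it towards -y); grows as its toe swings to +y and up, at most 1.4. The spring drives it shut: 0.05 N m at 0, 0.14 at 1.0. The blank passing from the -y side lifts it to about 1.0 (pushing takes 3 to 10 N); the toe rides on the blank and snaps down once the blank's tail is past y +41 to +47 in the fence frame.
- stop_pivot (a point): Middle of the paddle's pivot pin (axis square to the fence face), 52 above the table, 13.5 in front of the face, y 0 in the fence frame. The aluminium paddle hung on it is 21 wide (x -24 to -3 in the fence frame) and 8 thick; its rounded toe hangs 4 above the table when shut, so a finger further than 24 from the face passes beside it.
- screw_axis (a point): Where the set screw leaves the paddle's +y face; paddle down: 16 above the table, 13.5 in front of the fence face, y +4 in the fence frame. The screw's black tip (11 across) stands 6 to 18 beyond this point along +y, set differently each time and NOT measured: it must be found by touch. Its end is the face the blank's tail butts against (tail at y +10 to +22).
- blank: The workpiece: a loose planed board of pale wood, 95 wide (x), 180 long (y), 26 thick (z), 0.2 to 0.4 kg, flat on the table in front of the fence on the stop's -y side. Origin: centre of its underside. Flush to the fence, its axes are parallel to the fence's and its origin is at x -47.5 in the fence frame. Too wide to grip across: it is slid by pushing its edges with closed fingertips.
- blank_tail (a point): Middle of the blank's tail end face (its -y end), 13 above its underside.
- blank_front (a point): Middle of the blank's front end face (its +y end), 13 above its underside.
- tape_measure: Bystander: grey tape measure, 62 x 40 x 50 high, origin under its centre, on the near side of the fence.
- try_square: Bystander: try square lying flat, dark wooden stock 115 long, steel blade 170 long, 16 high; origin under the middle of the stock, on the near side.
- pencil: Bystander: flat carpenter's pencil 150 long, 8 high, behind the fence; origin under its middle.
- offcut: Bystander: small pale offcut block 55 x 70 x 26 high, beyond the saw slot and behind the line of the fence; origin under its centre.
- push_stick: Bystander: plywood push stick 300 long, 14 high, lying on the table to the robot's left; origin under the middle of its shaft.
- glue: Bystander: white glue jar, 64 across and 66 high, to the left; origin under its centre.
- masking_tape: Bystander: roll of masking tape lying flat, 100 across, 24 high, to the right; origin under its centre.
There are look-alikes about, which are no part of the job. Several things look just like the blank: the one meant starts farthest from the robot's base.

How it is judged:
On the way, in this order (a step that is already met when the one before it is completed fails the run):
1. the blank, lying along the fence, has gone under the flip stop and lifts its paddle (value of joint flip_stop above 0.6 rad and x of blank in the frame of fence above -0.0555 m and y of blank_front in the frame of fence above 0.02 m), for 0.1 s.
2. the blank's tail is through and the paddle has snapped down behind it (value of joint flip_stop below 0.08 rad and y of set_screw_c0 in the frame of blank below -0.0965 m and x of blank in the frame of fence above -0.0625 m), for 0.1 s.
3. the blank is drawn back and butts against the set screw, touching with more than 1 N (y of set_screw_c0 in the frame of blank between -0.095 and -0.09 m and contact force between blank and set_screw_c0 above 1 N and value of joint flip_stop below 0.06 rad), for 0.1 s.
At the end, for the whole second after the job is handed in: The blank lies flat and at rest on the table past the stop: its tail end face within 2 mm of the set screw's tip along the fence, its long edge within 2 mm of the fence face and parallel to it within 0.02 rad, the paddle hanging down (under 0.06 rad) (y of set_screw_c0 in the frame of blank between -0.0945 and -0.0905 m and x of blank in the frame of fence above -0.0495 m and angle between the y axis of blank and the y axis of fence, either way round below 0.02 rad and value of joint flip_stop below 0.06 rad and angle between blank's own z axis and vertical below 0.04 rad and height (world z) of blank below 0.004 m and linear speed of blank below 0.01 m/s); the robot touches nothing.
It fails at once if the blank is pressed against the set screw with more than 16 N, or rammed into the fence or the shut stop, or pushed by the fingers, with more than 25 N (contact force between blank and set_screw_c0 above 16 N or (contact force between blank and fence above 25 N and value of joint flip_stop below 0.2 rad) or contact force between the fingers and blank above 25 N).
It fails at once if the stop's paddle is forced backwards beyond its shut position (below -0.05 rad) (value of joint flip_stop below -0.05 rad).
It fails at once if the robot pushes on the fence or its stop with more than 8 N (contact force between any of the fingers, the arm and fence above 8 N).
It fails at once if the blank is lifted off the table or tipped up (angle between blank's own z axis and vertical above 0.25 rad or height (world z) of blank above 0.03 m).
It fails at once if another thing on the table is shifted by more than 15 mm (distance of any of tape_measure, try_square, pencil, offcut, push_stick, glue, masking_tape from where it was at the start of the episode above 0.015 m).
It also fails if it takes over 64 s, if anything falls off the work surface, if the arm or the gripper's body presses on something with over 40 N, if the wrist force passes 120 N, or if a joint passes its speed limit or range.

## Working session

There is one attempt and no reset: what is moved stays moved. The work goes in short steps, Python scripts to look and compute and a tool call to move; the robot and the scene stay as the last step left them, time stands still between calls to the robot, and variables do not carry over. Pictures are saved under pics/ and viewed, at most 10 in all, crops included, and the job is handed in when it is done.

Besides the shell and the picture viewer there is one more tool, called after "Emit:" as a command line: name --argument value ..., lists and objects as JSON in quotes. servo_tool: Moves the arm, as the interface text tells. Shift numbers are shares of 0.04 m and turn numbers shares of 0.12 rad, none past 1 either way. Its arguments: {"type":"object","properties":{"motion":{"type":"array"},"newtons":{"type":"number"}},"required":["motion"]}

```bash
mkdir -p pics; cat > h.py <<'E'
import numpy as np, cv2
from station import bot
def cam(n):
    im,d=bot.read_camera(n); c=bot.get_calibration(n); return im,d,c
def world(d,c):
    h,w=d.shape; f=h/2/np.tan(np.radians(c['fovy'])/2)
    v,u=np.mgrid[:h,:w]
    P=np.stack([(u-c['cx'])/f*d,(v-c['cy'])/f*d,d],-1)
    T=np.linalg.inv(np.array(c['view'])); return P@T[:3,:3].T+T[:3,3]
E
python3 - <<'E'
from h import *
im,d,c=cam('top'); W=world(d,c); np.savez('top.npz',im=im,d=d,W=W)
cv2.imwrite('pics/top.png',im[:,:,::-1])
im2,d2,c2=cam('side'); np.savez('side.npz',im=im2,W=world(d2,c2)); cv2.imwrite('pics/side.png',im2[:,:,::-1])
print(c,bot.get_obs())
E
```

```text
{'fovy': 55.67379805381939, 'cx': 310.881929071665, 'cy': 201.52523977776207, 'view': array([[-0.03982415, -0.99920476,  0.00196934, -0.02017816],
       [-0.97708739,  0.03853009, -0.2093219 ,  0.48199118],
       [ 0.20907956, -0.01026029, -0.9778448 ,  1.1174157 ],
       [ 0.        ,  0.        ,  0.        ,  1.        ]])} {'t': 0.1, 'q': array([ 1.05689153,  0.47772663,  0.02231679,  1.5563558 , -0.01151486,
        1.1093084 , -0.08308251]), 'joint_vel': array([-0.00093952, -0.00271842, -0.00038103, -0.00327021, -0.0006621 ,
        0.00037614,  0.00044554]), 'joint_torque': array([ 4.79034061e-03, -5.97766435e+01,  1.61403783e+00, -2.81958300e+01,
        1.29343182e-02,  4.97970352e-03, -6.86903581e-05]), 'eef_pos': array([ 0.26627266, -0.6197119 ,  0.25241488]), 'tool_rot': array([-8.07104244e-04,  9.79480067e-01,  2.01539325e-01, -2.15484431e-04]), 'contact_force': array([-0.09135246,  0.79834702, -1.19100957]), 'torque': array([ 0.04535759,  0.00872442, -0.01781604]), 'grasp_force': 0.0, 'gripper_width': 0.9986343179661423}
```

View pics/top.png

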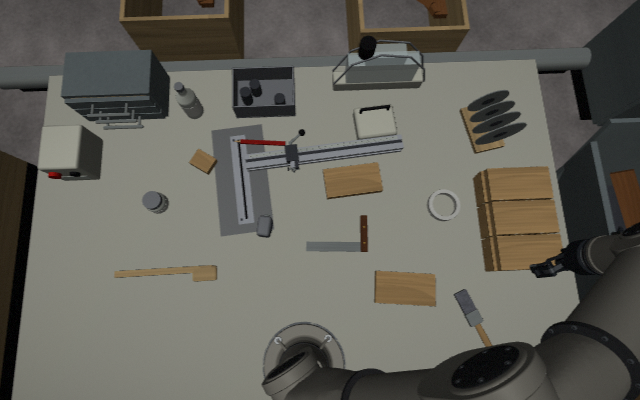

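View pics/side.png

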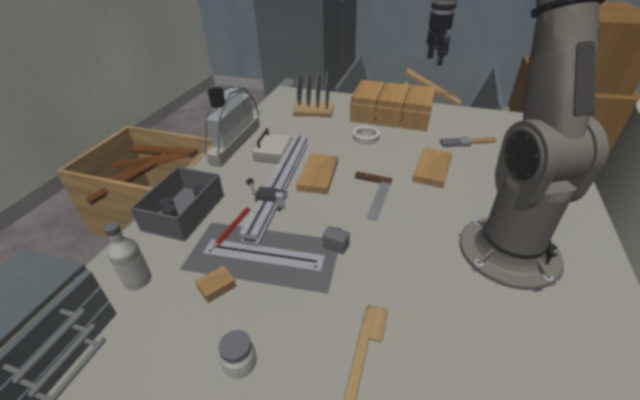

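The top view shows these candidates for the blank:
- the board at px (352,180), just in front of the fence on the saddle's right (-y) side
- a look-alike at (405,288), near the base
- three boards stacked at (515,185), (515,215) and (515,250), off to the right
- the small offcut at (203,161)

Of the loose boards, (352,180) is the farthest and it lies in front of the fence, so I choose it. The saddle is at about (292,155). Next I'll measure these and check the choice in a close crop.

```bash
python3 - <<'E'
from h import *
z=np.load('top.npz');im,W=z['im'],z['W']
H=W[...,2]
def reg(r0,r1,c0,c1,lo,hi):
    m=np.zeros(H.shape,bool);m[r0:r1,c0:c1]=True
    return m&(H>lo)&(H<hi)
for n,a in dict(blank=(160,200,318,388,.018,.034),near=(265,312,368,442,.018,.034),stk1=(162,200,475,560,.01,.3),stk3=(236,270,475,560,.01,.3),fence=(135,172,246,405,.034,.046)).items():
    m=reg(*a); m=cv2.morphologyEx(m.astype(np.uint8),cv2.MORPH_OPEN,np.ones((3,3)))>0 if n!='fence' else m
    P=W[m]; r=cv2.minAreaRect(P[:,:2].astype(np.float32)); print(n,m.sum(),np.median(P[:,2]),r,'\n',np.round(cv2.boxPoints(r),4).tolist())
m=reg(130,175,280,305,.052,.075);print('saddle',m.sum(),W[m].mean(0),W[m].min(0),W[m].max(0))
m=reg(205,240,252,275,.02,.08);print('tape',W[m].min(0),W[m].max(0))
m=reg(207,260,300,372,.006,.03);print('square',W[m].min(0),W[m].max(0))
# fence front edge points, per column
cols=list(range(250,282,3))+list(range(304,400,4));Q=[]
for c in cols:
    r=[i for i in range(130,180) if .036<H[i,c]<.046]
    if r: Q.append(W[max(r),c])
Q=np.array(Q);print(np.round(Q,4)[::4].tolist())
p=np.polyfit(Q[:,1],Q[:,0],1);res=Q[:,0]-np.polyval(p,Q[:,1]);k=abs(res)<.004;p=np.polyfit(Q[k,1],Q[k,0],1);print(p,k.sum(),res[k].std())
cv2.imwrite('pics/crop.png',cv2.resize(im[120:215,230:410,::-1],None,fx=4.4,fy=4.4,interpolation=cv2.INTER_CUBIC)[:,:792])
E
```

```text
blank 1628 0.025782083445222148 ((0.5538052916526794, -0.17414218187332153), (0.09733379632234573, 0.17995168268680573), 5.764825344085693) 
 [[0.49630001187324524, -0.08950000256299973], [0.5144000053405762, -0.2685999870300293], [0.611299991607666, -0.2587999999523163], [0.5932000279426575, -0.07970000058412552]]
near 1924 0.025549779801483097 ((0.20950812101364136, -0.31106188893318176), (0.18001489341259003, 0.09489212930202484), 84.47872924804688) 
 [[0.15360000729560852, -0.3961000144481659], [0.24809999763965607, -0.4052000045776367], [0.2653999924659729, -0.22599999606609344], [0.17090000212192535, -0.21690000593662262]]
stk1 2408 0.10313232409307715 ((0.5006366968154907, -0.6576365232467651), (0.19657181203365326, 0.10285479575395584), 89.86079406738281) 
 [[0.4490000009536743, -0.7558000087738037], [0.551800012588501, -0.7559999823570251], [0.552299976348877, -0.559499979019165], [0.44940000772476196, -0.5591999888420105]]
stk3 2314 0.10304812824823517 ((0.2932356595993042, -0.6490517854690552), (0.20035693049430847, 0.10831053555011749), 85.61995697021484) 
 [[0.2316000014
[... 334 characters left out ...]
16960907], [0.6482999920845032, -0.3431999981403351], [0.7128999829292297, -0.336899995803833], [0.6638000011444092, 0.16840000450611115]]
saddle 362 [0.64129684 0.01191314 0.05968104] [ 0.58234299 -0.02639713  0.05210109] [0.71261354 0.03897278 0.07170294]
tape [0.380948   0.08442192 0.02075097] [0.44231338 0.13230807 0.05631325]
square [ 0.32526997 -0.21200226  0.00606479] [0.45493525 0.00056556 0.02347276]
[[0.6011, 0.1485, 0.0453], [0.6052, 0.1114, 0.0383], [0.6092, 0.0729, 0.042], [0.6223, -0.0357, 0.0398], [0.6265, -0.087, 0.0412], [0.6312, -0.1384, 0.0413], [0.6364, -0.1902, 0.0397], [0.6421, -0.2424, 0.0371], [0.646, -0.2939, 0.0394]]
[-0.09828453  0.61714703] 35 0.001160664186924146
```

View pics/crop.png

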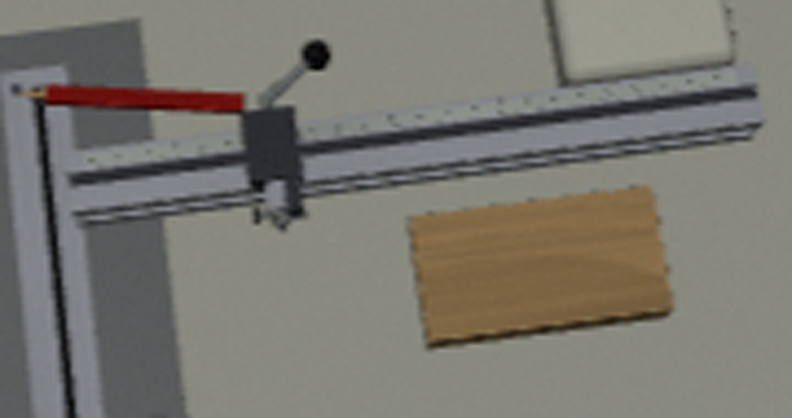

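The crop shows the pale loose board at crop px (540,265), about parallel to the fence and roughly 30 mm clear of it. The paddle and pivot are at about (280,210). It measures 97 x 180 x 26, so the choice is confirmed. Fence yaw is about 0.098, with its origin near (0.616, 0.013). Now I'll move over its near side with the gripper shut.

Emit:
servo_tool --motion '[[[0, 0.5, 1, 0, -0.86], [0, 0.5, 1, 0, -0.86], [0, 0.5, 1, 0, -0.86], [0, 0.5, 1, 0, 0], [0, 0.5, 1, 0, 0], [0, 0.5, 1, 0, 0], [0, 0.5, 1, 0, 0], [0, 0.5, 1, 0, 0], [0, 0.5, 1, 0, 0], [0, 0.5, 1, 0, 0], [0, 0.4, 0.95, 0, 0], [0, 0, 0, -1, 0], [0, 0, 0, -1, 0], [0, 0, 0, 0, 0]]]'

```text
t: 1.5
eef_pos: [0.4788, -0.1808, 0.1688]
tool_rot: [-0.002, 0.999, 0.049, -0.005]
contact_force: [-1.3, -0.1, 0.0]
gripper_width: 0.001
grasp_force: 0.0
```

Emit:
servo_tool --motion '[[[0, 0.05, 0, -1, 0], [0, 0, 0, -1, 0], [0, 0, 0, -1, 0], [0, 0, 0, -0.5, 0], [0, 0, 0, 0, 0], [0, 0, 0, 0, 0]]]'

```text
t: 2.1
eef_pos: [0.4854, -0.1828, 0.0346]
tool_rot: [0.0, 0.999, 0.048, 0.001]
contact_force: [0.7, -0.3, 0.6]
gripper_width: 0.002
grasp_force: 0.0
```

Emit:
servo_tool --motion '[[[0, 0.1, 0.01, -0.1, 0], [0, 0.1, 0.01, 0, 0], [0, 0.1, 0.01, 0, 0], [0, 0.1, 0.01, 0, 0], [0, 0.1, 0.01, 0, 0], [0, 0.1, 0.01, 0, 0], [0, 0.1, 0.01, 0, 0], [0, 0, 0, 0, 0]]]'

```text
t: 2.9
eef_pos: [0.5137, -0.1792, 0.0293]
tool_rot: [0.0, 0.999, 0.048, 0.001]
contact_force: [-0.0, 0.0, 0.7]
gripper_width: -0.003
grasp_force: 0.0
```

Emit:
servo_tool --motion '[[[0, 0.04, 0.004, 0, 0], [0, 0.04, 0.004, 0, 0], [0, 0.04, 0.004, 0, 0], [0, 0.04, 0.004, 0, 0], [0, 0.04, 0.004, 0, 0], [0, 0.04, 0.004, 0, 0], [0, 0.04, 0.004, 0, 0]]]'

```text
t: 3.6
eef_pos: [0.5239, -0.1782, 0.0292]
tool_rot: [-0.0, 0.999, 0.048, 0.0]
contact_force: [-0.9, 0.4, -0.8]
gripper_width: 0.002
grasp_force: 0.7
```

Emit:
servo_tool --motion '[[[0, 0.03, 0.003, 0, 0], [0, 0.03, 0.003, 0, 0], [0, 0.03, 0.003, 0, 0]]]'

```text
t: 3.9
eef_pos: [0.5267, -0.178, 0.0292]
tool_rot: [-0.0, 0.999, 0.048, -0.001]
contact_force: [-5.4, -0.1, 4.5]
gripper_width: -0.006
grasp_force: 2.8
```

Emit:
servo_tool --motion '[[[0, 0.015, 0.001, 0, 0], [0, 0, 0, 0, 0]]]'

```text
t: 4.1
eef_pos: [0.5267, -0.178, 0.0292]
tool_rot: [-0.0, 0.999, 0.048, -0.001]
contact_force: [-5.5, 0.1, 2.5]
gripper_width: 0.001
grasp_force: 2.6
```

```bash
cat > m.py <<'E'
from h import *
def meas(tag=None,r=(120,215,140,410)):
    im,d,c=cam('top');W=world(d,c);H=W[...,2]
    hsv=cv2.cvtColor(im,cv2.COLOR_RGB2HSV)
    m=np.zeros(H.shape,bool);m[r[0]:r[1],r[2]:r[3]]=True
    m&=(H>.018)&(H<.034)&(hsv[...,0]<22)&(hsv[...,1]>70)
    n,l,s,_=cv2.connectedComponentsWithStats(m.astype(np.uint8));i=1+np.argmax(s[1:,4])
    P=W[l==i];q=cv2.minAreaRect(P[:,:2].astype(np.float32));print('blank',s[i],q,np.round(cv2.boxPoints(q),4).tolist())
    if tag: cv2.imwrite(f'pics/{tag}.png',cv2.resize(im[r[0]:r[1],r[2]:r[3],::-1],None,fx=2.9,fy=2.9,interpolation=cv2.INTER_CUBIC))
    o=bot.get_obs();print(o['t'],o['eef_pos'],o['contact_force'])
E
python3 -c "
from m import *
meas('p1')"
```

```text
blank [321 157  26  32 596] ((0.5815541744232178, -0.1225980818271637), (0.09645054489374161, 0.0821821317076683), 6.127432346343994) [[0.52920001745224, -0.0869000032544136], [0.5379999876022339, -0.16859999299049377], [0.633899986743927, -0.1582999974489212], [0.6251000165939331, -0.07660000026226044]]
4.15 [ 0.52671064 -0.17800509  0.02925255] [-5.32963664  0.18150871  2.71347118]
```

View pics/p1.png

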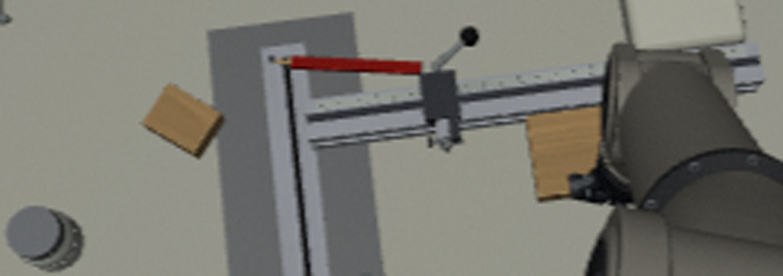

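Blank lies along the fence (its front end at crop px ~(530,155)). Next I'll back off, lift over and go behind the tail.

Emit:
servo_tool --motion '[[[0, -0.3, -0.03, 0, 0], [0, 0, 0, 0.8, 0], [0, 0, 0, 0.8, 0], [0, 0.3, -0.8, 0, 0], [0, 0.6, -0.8, 0, 0], [0, 0.7, -0.8, 0, 0], [0, 0.5, -0.52, 0, 0], [0, 0, 0, 0, 0], [0, 0, 0, 0, 0]]]'

```text
t: 5.05
eef_pos: [0.5997, -0.296, 0.0931]
tool_rot: [-0.0, 0.999, 0.048, 0.0]
contact_force: [-0.4, 0.4, -0.5]
gripper_width: 0.004
grasp_force: 0.0
```

Emit:
servo_tool --motion '[[[0, 0, 0, -0.8, 0], [0, 0, 0, -0.8, 0], [0, 0, 0, 0, 0], [0, -0.01, 0.1, 0, 0], [0, -0.01, 0.1, 0, 0], [0, -0.01, 0.1, 0, 0], [0, -0.01, 0.1, 0, 0], [0, -0.005, 0.05, 0, 0], [0, -0.005, 0.05, 0, 0], [0, -0.005, 0.05, 0, 0], [0, 0, 0, 0, 0]]]'

```text
t: 6.15
eef_pos: [0.5979, -0.2746, 0.0297]
tool_rot: [0.001, 0.999, 0.048, 0.0]
contact_force: [-0.1, -1.1, 1.7]
gripper_width: 0.0
grasp_force: 1.0
```

Emit:
servo_tool --motion '[[[0, -0.009, 0.1, 0, 0], [0, -0.009, 0.1, 0, 0], [0, -0.009, 0.1, 0, 0], [0, -0.009, 0.1, 0, 0], [0, -0.009, 0.1, 0, 0], [0, -0.009, 0.1, 0, 0], [0, -0.009, 0.1, 0, 0], [0, -0.009, 0.1, 0, 0], [0, -0.009, 0.1, 0, 0], [0, -0.009, 0.1, 0, 0], [0, -0.009, 0.1, 0, 0], [0, -0.009, 0.1, 0, 0], [0, -0.009, 0.1, 0, 0], [0, -0.009, 0.1, 0, 0], [0, -0.009, 0.1, 0, 0], [0, -0.009, 0.1, 0, 0], [0, -0.009, 0.1, 0, 0], [0, -0.009, 0.1, 0, 0]]]'

```text
t: 7.95
eef_pos: [0.5909, -0.2018, 0.0293]
tool_rot: [0.0, 0.999, 0.048, -0.0]
contact_force: [-0.6, -4.6, 3.1]
gripper_width: 0.0
grasp_force: 2.6
```

```bash
python3 -c "
from m import *
meas()"
```

```text
blank [ 299  156   58   36 1418] ((0.5785396695137024, -0.09811581671237946), (0.09611359238624573, 0.18012651801109314), 5.587386608123779) [[0.5218999981880188, -0.013199999928474426], [0.5394999980926514, -0.1923999935388565], [0.6351000070571899, -0.18310000002384186], [0.6176000237464905, -0.003800000064074993]]
8.0 [ 0.59087931 -0.20068545  0.02918061] [-0.09740966 -3.13321938  3.19497773]
```

Emit:
servo_tool --motion '[[[0, 0, 0.07, 0, 0], [0, -0.006, 0.07, 0, 0], [0, -0.006, 0.07, 0, 0], [0, -0.006, 0.07, 0, 0], [0, -0.006, 0.07, 0, 0]]]'

```text
t: 8.5
eef_pos: [0.5897, -0.1882, 0.0292]
tool_rot: [0.0, 0.999, 0.048, -0.0]
contact_force: [-1.1, -5.2, 4.0]
gripper_width: -0.0
grasp_force: 2.7
```

Emit:
servo_tool --motion '[[[0, 0, 0.07, 0, 0], [0, -0.006, 0.07, 0, 0], [0, -0.006, 0.07, 0, 0], [0, -0.006, 0.07, 0, 0], [0, -0.006, 0.07, 0, 0]]]'

```text
t: 9.0
eef_pos: [0.5885, -0.1762, 0.0292]
tool_rot: [0.001, 0.999, 0.047, -0.001]
contact_force: [-1.2, -10.1, 2.8]
gripper_width: 0.0
grasp_force: 4.8
```

Emit:
servo_tool --motion '[[[0, 0, 0.05, 0, 0], [0, 0, 0.05, 0, 0], [0, -0.004, 0.05, 0, 0], [0, -0.004, 0.05, 0, 0]]]'

```text
t: 9.4
eef_pos: [0.5878, -0.1692, 0.0292]
tool_rot: [0.002, 0.999, 0.047, -0.001]
contact_force: [-2.0, -11.9, 3.8]
gripper_width: -0.002
grasp_force: 5.7
```

Emit:
servo_tool --motion '[[[0, -0.004, 0.05, 0, 0], [0, -0.004, 0.05, 0, 0], [0, -0.004, 0.05, 0, 0], [0, -0.004, 0.05, 0, 0], [0, -0.004, 0.05, 0, 0], [0, -0.004, 0.05, 0, 0]]]'

```text
t: 10.0
eef_pos: [0.5867, -0.1576, 0.0292]
tool_rot: [0.002, 0.999, 0.047, -0.001]
contact_force: [-2.2, -11.8, 3.7]
gripper_width: -0.0
grasp_force: 6.0
```

```bash
python3 -c "
from m import *
meas()
im,d,c=cam('side');cv2.imwrite('pics/s2.png',cv2.resize(im[120:260,180:380,::-1],None,fx=4,fy=4))"
```

```text
blank [ 286  158   51   35 1181] ((0.5736297965049744, -0.04795517027378082), (0.09652986377477646, 0.16556914150714874), 5.398003101348877) [[0.517799973487854, 0.029899999499320984], [0.5333999991416931, -0.13490000367164612], [0.6294999718666077, -0.1257999986410141], [0.6139000058174133, 0.039000000804662704]]
10.05 [ 0.58662182 -0.15717668  0.02920598] [ -2.66212492 -12.31004001   5.29574456]
```

View pics/s2.png

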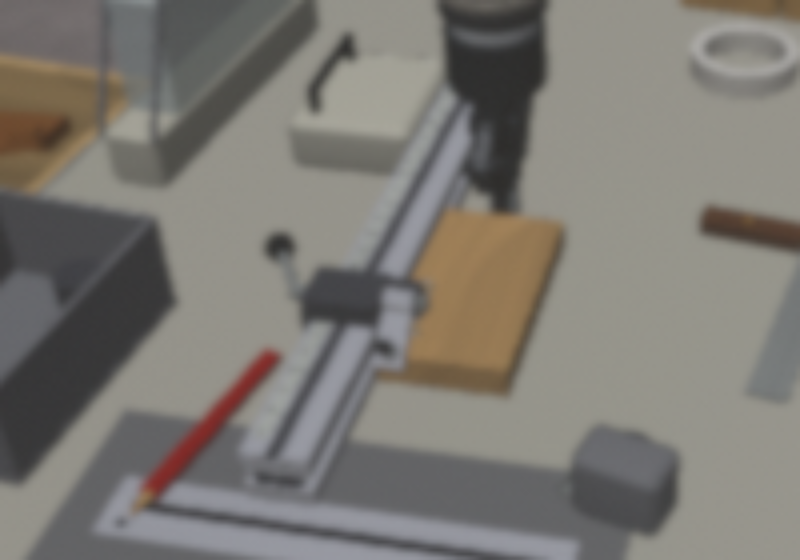

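The paddle is lifted and riding on the blank (crop px ~(400,330)), and the blank is still flush. I'll keep feeding it.

Emit:
servo_tool --motion '[[[0, -0.007, 0.07, 0, 0], [0, -0.007, 0.07, 0, 0], [0, -0.007, 0.07, 0, 0], [0, -0.007, 0.07, 0, 0], [0, -0.007, 0.07, 0, 0], [0, -0.007, 0.07, 0, 0], [0, -0.007, 0.07, 0, 0], [0, -0.007, 0.07, 0, 0], [0, -0.007, 0.07, 0, 0], [0, -0.007, 0.07, 0, 0]]]'

```text
t: 11.1
eef_pos: [0.5838, -0.1289, 0.0292]
tool_rot: [0.001, 0.999, 0.047, -0.001]
contact_force: [-2.4, -10.8, 5.2]
gripper_width: 0.001
grasp_force: 5.3
```

Emit:
servo_tool --motion '[[[0, -0.007, 0.07, 0, 0], [0, -0.007, 0.07, 0, 0], [0, -0.007, 0.07, 0, 0], [0, -0.007, 0.07, 0, 0], [0, -0.007, 0.07, 0, 0], [0, -0.007, 0.07, 0, 0], [0, -0.007, 0.07, 0, 0], [0, -0.007, 0.07, 0, 0], [0, -0.007, 0.07, 0, 0], [0, -0.007, 0.07, 0, 0], [0, -0.007, 0.07, 0, 0], [0, -0.007, 0.07, 0, 0], [0, -0.007, 0.07, 0, 0], [0, -0.007, 0.07, 0, 0], [0, -0.007, 0.07, 0, 0], [0, -0.007, 0.07, 0, 0]]]'

```text
t: 12.7
eef_pos: [0.5794, -0.084, 0.0292]
tool_rot: [0.001, 0.999, 0.047, -0.001]
contact_force: [-2.4, -10.7, 5.5]
gripper_width: -0.0
grasp_force: 5.4
```

```bash
python3 -c "
from m import *
meas()"
```

```text
blank [262 161  52  35 944] ((0.5659335851669312, 0.02945331484079361), (0.09606578201055527, 0.1593763381242752), 5.777486801147461) [[0.5101000070571899, 0.1039000004529953], [0.526199996471405, -0.05469999834895134], [0.6216999888420105, -0.04500000178813934], [0.6057000160217285, 0.1136000007390976]]
12.75 [ 0.57940083 -0.08332967  0.02915728] [ -1.66129369 -11.2806136    5.56018408]
```

Emit:
servo_tool --motion '[[[0, 0.02, -0.2, 0, 0], [0, -0.2, -0.02, 0, 0], [0, 0, 0, 0, 0], [0, -0.006, 0.07, 0, 0], [0, -0.006, 0.07, 0, 0], [0, -0.005, 0.06, 0, 0], [0, 0.025, 0.05, 0, 0], [0, 0.025, 0.05, 0, 0], [0, -0.005, 0.05, 0, 0], [0, -0.005, 0.05, 0, 0]]]'

```text
t: 13.75
eef_pos: [0.5724, -0.0785, 0.0291]
tool_rot: [0.002, 0.999, 0.046, -0.002]
contact_force: [-4.9, -11.3, 5.0]
gripper_width: -0.0
grasp_force: 5.7
```

```bash
python3 -c "
from m import *
meas()"
```

```text
blank [260 161  51  36 949] ((0.5654590725898743, 0.03623027727007866), (0.0962432324886322, 0.1591985672712326), 5.755886554718018) [[0.5095999836921692, 0.11060000211000443], [0.525600016117096, -0.04780000075697899], [0.6212999820709229, -0.038100000470876694], [0.605400025844574, 0.12030000239610672]]
13.8 [ 0.57239646 -0.07799941  0.02915744] [ -4.42992723 -10.81881199   3.8306616 ]
```

Emit:
servo_tool --motion '[[[0, -0.007, 0.07, 0, 0], [0, -0.007, 0.07, 0, 0], [0, -0.007, 0.07, 0, 0], [0, -0.007, 0.07, 0, 0], [0, -0.007, 0.07, 0, 0], [0, -0.007, 0.07, 0, 0], [0, -0.007, 0.07, 0, 0], [0, -0.007, 0.07, 0, 0], [0, -0.007, 0.07, 0, 0], [0, -0.007, 0.07, 0, 0], [0, -0.007, 0.07, 0, 0], [0, -0.007, 0.07, 0, 0]]]'

```text
t: 15.0
eef_pos: [0.5691, -0.0449, 0.0291]
tool_rot: [0.002, 0.999, 0.046, -0.002]
contact_force: [-3.4, -12.2, 3.9]
gripper_width: 0.0
grasp_force: 5.8
```

Emit:
servo_tool --motion '[[[0, -0.007, 0.07, 0, 0], [0, -0.007, 0.07, 0, 0], [0, -0.007, 0.07, 0, 0], [0, -0.007, 0.07, 0, 0], [0, -0.007, 0.07, 0, 0], [0, -0.007, 0.07, 0, 0], [0, -0.007, 0.07, 0, 0], [0, -0.007, 0.07, 0, 0], [0, -0.007, 0.07, 0, 0], [0, -0.007, 0.07, 0, 0], [0, -0.007, 0.07, 0, 0], [0, -0.007, 0.07, 0, 0]]]'

```text
t: 16.2
eef_pos: [0.5658, -0.0113, 0.0291]
tool_rot: [0.003, 0.999, 0.046, -0.002]
contact_force: [-4.0, -12.1, 5.1]
gripper_width: 0.002
grasp_force: 6.0
```

```bash
python3 -c "
from m import *
meas('p3')"
```

```text
blank [240 165  42  34 848] ((0.5576544404029846, 0.11673565208911896), (0.09636619687080383, 0.12975096702575684), 5.268687725067139) [[0.5037000179290771, 0.1768999993801117], [0.5156000256538391, 0.04769999906420708], [0.6115999817848206, 0.05660000070929527], [0.5996999740600586, 0.1858000010251999]]
16.25 [ 0.5658053  -0.01061836  0.02914506] [ -2.93912448 -11.82441293   4.82344458]
```

View pics/p3.png

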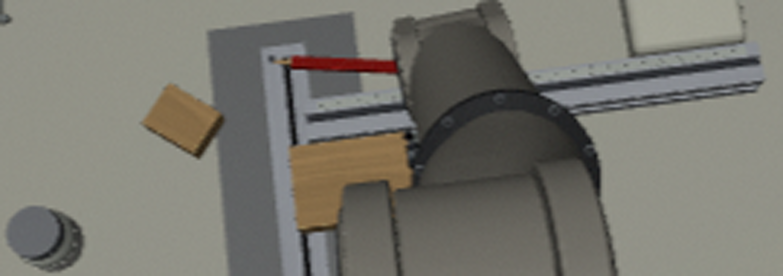

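The blank's front is past the slot (crop px ~290) and still flush. I'll push the tail on past the stop.

Emit:
servo_tool --motion '[[[0, -0.007, 0.07, 0, 0], [0, -0.007, 0.07, 0, 0], [0, -0.007, 0.07, 0, 0], [0, -0.007, 0.07, 0, 0], [0, -0.007, 0.07, 0, 0], [0, -0.007, 0.07, 0, 0], [0, -0.007, 0.07, 0, 0], [0, -0.007, 0.07, 0, 0], [0, -0.007, 0.07, 0, 0], [0, -0.007, 0.07, 0, 0]]]'

```text
t: 17.25
eef_pos: [0.5631, 0.0165, 0.0291]
tool_rot: [0.003, 0.999, 0.046, -0.002]
contact_force: [-3.5, -13.0, 6.0]
gripper_width: -0.0
grasp_force: 6.2
```

Emit:
servo_tool --motion '[[[0, -0.006, 0.06, 0, 0], [0, -0.006, 0.06, 0, 0], [0, -0.006, 0.06, 0, 0], [0, -0.006, 0.06, 0, 0], [0, -0.006, 0.06, 0, 0], [0, -0.006, 0.06, 0, 0], [0, -0.006, 0.06, 0, 0]]]'

```text
t: 17.95
eef_pos: [0.5615, 0.0333, 0.0291]
tool_rot: [0.003, 0.999, 0.046, -0.002]
contact_force: [-4.0, -12.8, 6.6]
gripper_width: 0.001
grasp_force: 5.9
```

Emit:
servo_tool --motion '[[[0, -0.006, 0.05, 0, 0], [0, -0.006, 0.05, 0, 0]]]'

```text
t: 18.15
eef_pos: [0.5613, 0.0402, 0.029]
tool_rot: [0.001, 0.999, 0.047, -0.002]
contact_force: [-2.2, -5.5, 2.1]
gripper_width: -0.005
grasp_force: 2.8
```

Emit:
servo_tool --motion '[[[0, -0.006, 0.05, 0, 0], [0, -0.006, 0.05, 0, 0]]]'

```text
t: 18.35
eef_pos: [0.5609, 0.0445, 0.029]
tool_rot: [0.001, 0.999, 0.048, -0.002]
contact_force: [-2.4, -5.7, 2.7]
gripper_width: -0.003
grasp_force: 2.7
```

The force dropped, so the paddle has snapped down. Now I'll go round to the front end.

Emit:
servo_tool --motion '[[[0, 0.02, -0.2, 0, 0], [0, -0.3, -0.03, 0, 0], [0, 0, 0, 0.8, 0], [0, 0, 0, 0.8, 0], [0, 0, 0, 0, 0], [0, -0.02, 1, 0, 0], [0, -0.02, 1, 0, 0], [0, -0.02, 1, 0, 0], [0, -0.02, 1, 0, 0], [0, -0.02, 1, 0, 0], [0, -0.03, 0.95, 0, 0], [0, 0, 0.2, 0, 0], [0, 0, 0, 0, 0]]]'

```text
t: 19.65
eef_pos: [0.5445, 0.2851, 0.0927]
tool_rot: [-0.0, 0.999, 0.05, -0.0]
contact_force: [0.6, 0.2, 0.9]
gripper_width: 0.0
grasp_force: 0.0
```

```bash
python3 -c "
from m import *
meas()
im,d,c=cam('side');cv2.imwrite('pics/s4.png',cv2.resize(im[120:320,160:380,::-1],None,fx=3,fy=3,interpolation=cv2.INTER_CUBIC)[:600])"
```

```text
blank [ 222  166   59   36 1604] ((0.5540563464164734, 0.149993434548378), (0.09641851484775543, 0.17982469499111176), 5.898753643035889) [[0.4968999922275543, 0.2345000058412552], [0.5152999758720398, 0.05559999868273735], [0.611299991607666, 0.06549999862909317], [0.5928000211715698, 0.2443999946117401]]
19.7 [0.54512356 0.28257941 0.09267012] [-0.03023193 -0.60450984  0.24648366]
```

View pics/s4.png

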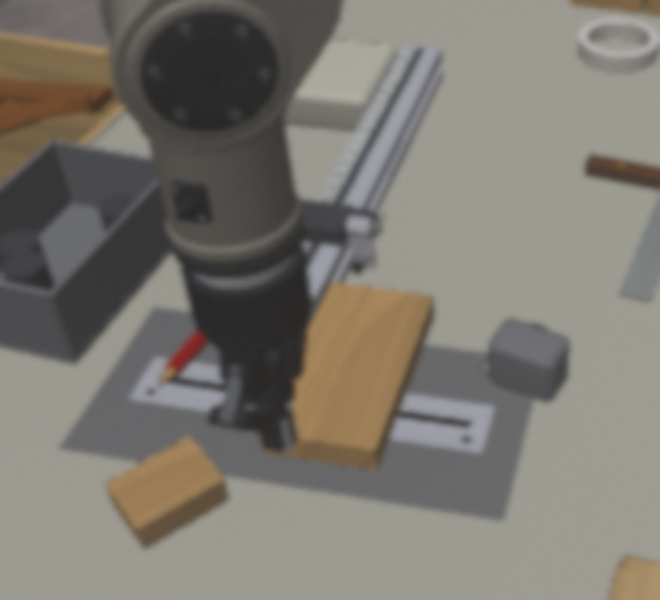

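```bash
python3 -c "
import numpy as np,cv2
W=np.load('top.npz')['W'];S=W[145:180,185:220];P=S[(S[...,2]>.018)&(S[...,2]<.034)]
print(np.round(cv2.boxPoints(cv2.minAreaRect(P[:,:2].astype(np.float32))),3).tolist())"
```

```text
[[0.5929999947547913, 0.2919999957084656], [0.6389999985694885, 0.26100000739097595], [0.6790000200271606, 0.32100000977516174], [0.6330000162124634, 0.35199999809265137]]
```

The paddle hangs down at crop px ~(360,250), and the blank's tail is clear of it at (385,290). The offcut is clear of where the finger comes down. I'll lower it and draw the blank back.

Emit:
servo_tool --motion '[[[0, -0.15, 0, -0.8, 0], [0, 0, 0, -0.8, 0], [0, 0, 0, 0, 0], [0, 0.01, -0.1, 0, 0], [0, 0.01, -0.1, 0, 0], [0, 0.01, -0.1, 0, 0], [0, 0.01, -0.1, 0, 0], [0, 0.01, -0.1, 0, 0], [0, 0.005, -0.05, 0, 0], [0, 0.005, -0.05, 0, 0], [0, 0.005, -0.05, 0, 0], [0, 0.005, -0.05, 0, 0], [0, 0.005, -0.05, 0, 0]]]'

```text
t: 21.05
eef_pos: [0.5428, 0.2529, 0.0292]
tool_rot: [-0.0, 0.999, 0.048, -0.0]
contact_force: [0.7, 0.0, 0.4]
gripper_width: 0.002
grasp_force: 0.0
```

Emit:
servo_tool --motion '[[[0, 0.006, -0.05, 0, 0], [0, 0.006, -0.05, 0, 0], [0, 0.006, -0.05, 0, 0], [0, 0.006, -0.05, 0, 0], [0, 0.006, -0.05, 0, 0], [0, 0.006, -0.05, 0, 0], [0, 0.006, -0.05, 0, 0], [0, 0.006, -0.05, 0, 0], [0, 0.006, -0.05, 0, 0], [0, 0.006, -0.05, 0, 0]]]'

```text
t: 22.05
eef_pos: [0.5452, 0.2327, 0.0292]
tool_rot: [0.0, 0.999, 0.048, -0.0]
contact_force: [-1.2, 1.0, -1.0]
gripper_width: 0.003
grasp_force: 0.8
```

Emit:
servo_tool --motion '[[[0, 0.003, -0.025, 0, 0], [0, 0.003, -0.025, 0, 0], [0, 0.003, -0.025, 0, 0], [0, 0.003, -0.025, 0, 0], [0, 0.003, -0.025, 0, 0]]]'

```text
t: 22.55
eef_pos: [0.5458, 0.228, 0.0293]
tool_rot: [-0.0, 0.999, 0.048, 0.0]
contact_force: [-0.9, 1.9, -1.3]
gripper_width: 0.002
grasp_force: 0.8
```

Emit:
servo_tool --motion '[[[0, 0.003, -0.025, 0, 0], [0, 0.003, -0.025, 0, 0], [0, 0.003, -0.025, 0, 0]]]'

```text
t: 22.85
eef_pos: [0.5462, 0.2249, 0.0293]
tool_rot: [-0.0, 0.999, 0.048, -0.0]
contact_force: [-1.1, 1.9, -2.4]
gripper_width: 0.004
grasp_force: 0.9
```

Emit:
servo_tool --motion '[[[0, 0.003, -0.025, 0, 0], [0, 0.003, -0.025, 0, 0], [0, 0.003, -0.025, 0, 0]]]'

```text
t: 23.15
eef_pos: [0.5465, 0.2219, 0.0293]
tool_rot: [-0.0, 0.999, 0.048, -0.0]
contact_force: [-1.2, 1.6, -0.9]
gripper_width: 0.001
grasp_force: 0.9
```

Emit:
servo_tool --motion '[[[0, 0.003, -0.025, 0, 0], [0, 0.003, -0.025, 0, 0], [0, 0.003, -0.025, 0, 0]]]'

```text
t: 23.45
eef_pos: [0.5466, 0.2211, 0.0295]
tool_rot: [-0.001, 0.999, 0.049, 0.0]
contact_force: [-2.4, 8.1, -0.4]
gripper_width: 0.001
grasp_force: 4.2
```

Emit:
servo_tool --motion '[[[0, 0.003, -0.025, 0, 0], [0, 0.003, -0.025, 0, 0]]]'

```text
t: 23.65
eef_pos: [0.5466, 0.2209, 0.0297]
tool_rot: [-0.002, 0.999, 0.049, 0.0]
contact_force: [-3.5, 11.9, -0.5]
gripper_width: 0.001
grasp_force: 5.9
```

The tail butts against the screw at about 10 N. I'll back off, then press the near edge lightly for flushness.

Emit:
servo_tool --motion '[[[0, 0, 0, 0, 0], [0, -0.01, 0.1, 0, 0], [0, -0.03, 0.3, 0, 0], [0, 0, 0, 0.8, 0], [0, 0, 0, 0.8, 0], [0, -0.4, -0.8, 0, 0], [0, -0.4, -0.8, 0, 0], [0, -0.4, -0.8, 0, 0], [0, -0.4, -0.75, 0, 0], [0, 0, 0, 0, 0], [0, 0, 0, 0, 0]]]'

```text
t: 24.75
eef_pos: [0.482, 0.1063, 0.0937]
tool_rot: [0.0, 0.999, 0.047, 0.0]
contact_force: [-0.1, 0.8, 0.0]
gripper_width: 0.002
grasp_force: 0.0
```

```bash
python3 -c "
from m import *
meas()"
```

```text
blank [268 165  22  30 415] ((0.5613216757774353, 0.060180969536304474), (0.0943869799375534, 0.06020111218094826), 3.9485156536102295) [[0.5121999979019165, 0.08699999749660492], [0.5163000226020813, 0.026900000870227814], [0.6104999780654907, 0.033399999141693115], [0.6062999963760376, 0.09350000321865082]]
24.8 [0.48244982 0.10744506 0.09369507] [0.14175696 0.48142648 0.37379075]
```

Emit:
servo_tool --motion '[[[0, 0, 0, -0.8, 0], [0, 0, 0, -0.8, 0], [0, 0, 0, 0, 0], [0, 0.06, 0.006, 0, 0], [0, 0.06, 0.006, 0, 0], [0, 0.06, 0.006, 0, 0], [0, 0.06, 0.006, 0, 0], [0, 0.06, 0.006, 0, 0], [0, 0, 0, 0, 0]]]'

```text
t: 25.7
eef_pos: [0.4943, 0.1082, 0.0297]
tool_rot: [-0.0, 0.999, 0.048, 0.001]
contact_force: [0.1, -0.3, 0.5]
gripper_width: -0.003
grasp_force: 0.0
```

Emit:
servo_tool --motion '[[[0, 0.025, 0.0025, 0, 0], [0, 0.025, 0.0025, 0, 0], [0, 0.025, 0.0025, 0, 0]]]'

```text
t: 26.0
eef_pos: [0.4966, 0.1084, 0.0293]
tool_rot: [0.0, 0.999, 0.048, -0.0]
contact_force: [-0.1, -0.4, 0.5]
gripper_width: 0.005
grasp_force: 0.0
```

Emit:
servo_tool --motion '[[[0, 0.025, 0.0025, 0, 0], [0, 0.025, 0.0025, 0, 0]]]'

```text
t: 26.2
eef_pos: [0.4981, 0.1086, 0.0292]
tool_rot: [0.0, 0.999, 0.048, -0.001]
contact_force: [-2.3, -0.5, 1.7]
gripper_width: -0.002
grasp_force: 1.5
```

Emit:
servo_tool --motion '[[[0, 0.025, 0.0025, 0, 0], [0, 0, 0, 0, 0]]]'

```text
t: 26.4
eef_pos: [0.4982, 0.1085, 0.029]
tool_rot: [0.0, 0.999, 0.048, -0.001]
contact_force: [-4.5, -0.1, 3.7]
gripper_width: 0.002
grasp_force: 2.7
```

Emit:
servo_tool --motion '[[[0, -0.1, -0.01, 0, 0], [0, -0.3, -0.03, 0, 0], [0, 0, 0, 0.8, 0], [0, 0, 0, 0.8, 0], [0, -0.5, -0.8, 0.5, 0], [0, -0.5, -0.8, 0.5, 0], [0, -0.5, -0.8, 0, 0], [0, -0.5, -0.8, 0, 0], [0, -0.5, -0.8, 0, 0], [0, 0, -0.9, 0, 0], [0, 0, -0.9, 0, 0], [0, 0, -0.9, 0, 0], [0, 0, 0, 0, 0], [0, 0, 0, 0, 0]]]'

```text
t: 27.8
eef_pos: [0.3831, -0.1613, 0.1333]
tool_rot: [0.0, 0.999, 0.047, 0.0]
contact_force: [-0.8, 0.7, -0.4]
gripper_width: 0.001
grasp_force: 0.0
```

```bash
python3 -c "
from m import *
meas()
im,d,c=cam('side');cv2.imwrite('pics/s5.png',cv2.resize(im[170:290,200:360,::-1],None,fx=4.5,fy=4.5,interpolation=cv2.INTER_CUBIC))"
```

```text
blank [ 232  165   58   36 1622] ((0.5568791031837463, 0.11936129629611969), (0.0965416431427002, 0.18002060055732727), 4.794713973999023) [[0.5012999773025513, 0.20499999821186066], [0.5163000226020813, 0.025599999353289604], [0.612500011920929, 0.03370000049471855], [0.5975000262260437, 0.21310000121593475]]
27.85 [ 0.38325634 -0.16030932  0.13322976] [-1.0187004   0.21575668  0.30396314]
```

View pics/s5.png

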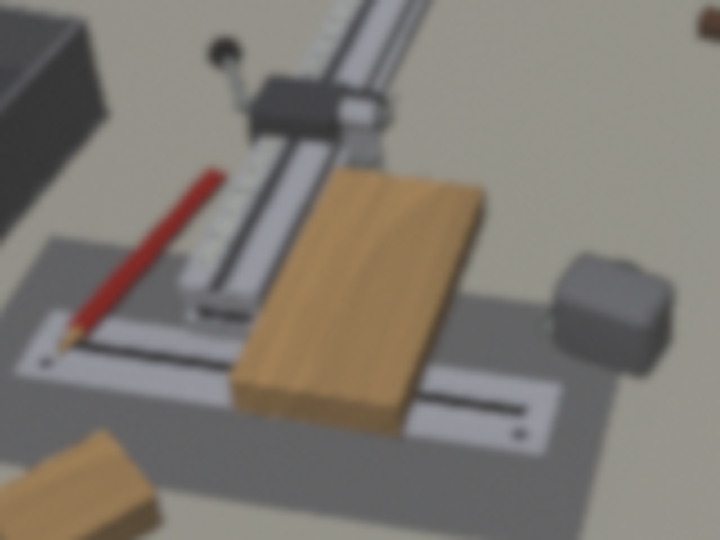

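The blank is past the paddle, which hangs down at crop px (362,150), and its edge lies along the fence. I'll check the yaw more precisely before handing in.

```bash
python3 - <<'E'
from h import *
ys=[]
for k in range(6):
    im,d,c=cam('top');H=world(d,c)[...,2]
    f=200/np.tan(np.radians(c['fovy'])/2);T=np.linalg.inv(c['view']);V=np.array(c['view'])
    g=cv2.GaussianBlur(im,(3,3),0).astype(float); s=g[...,0]-g[...,2]  # wood = red>blue
    def ray(u,v,z):
        D=T[:3,:3]@np.array([(u-c['cx'])/f,(v-c['cy'])/f,1]);return T[:3,3]+D*(z-T[2,3])/D[2]
    up,lo=[],[]
    for u in range(238,284):
        col=s[155:212,u];w=np.median(s[178:190,u]);t=w/2
        mid=28;i=mid
        while col[i]>t:i-=1
        up.append(ray(u,155+i+(t-col[i])/(col[i+1]-col[i]),.026))
        i=mid
        while col[i]>t:i+=1
        lo.append(ray(u,155+i-(t-col[i])/(col[i-1]-col[i]),.0))
    r=[]
    for e in(up,lo):
        e=np.array(e);p=np.polyfit(e[:,1],e[:,0],1);q=e[:,0]-np.polyval(p,e[:,1]);m=abs(q)<2*q.std();p=np.polyfit(e[m,1],e[m,0],1);r+=[p[0],p[0]*.12+p[1],q[m].std()]
    ys.append(r)
print(np.round(np.mean(ys,0),4),np.round(np.std(ys,0),4))
print('fence x at y=.12',.6171-.0983*.12)
E
```

```text
[-8.740e-02  6.040e-01  2.000e-04 -8.650e-02  5.133e-01  3.000e-04] [0.0003 0.     0.     0.0005 0.     0.    ]
fence x at y=.12 0.605304
```

```bash
python3 - <<'E'
from h import *
c=bot.get_calibration('top');im=np.load('top.npz')['im'];f=200/np.tan(np.radians(c['fovy'])/2);T=np.linalg.inv(c['view']);V=np.array(c['view'])
def ray(u,v,z):
    D=T[:3,:3]@np.array([(u-c['cx'])/f,(v-c['cy'])/f,1]);return T[:3,3]+D*(z-T[2,3])/D[2]
g=cv2.cvtColor(im,cv2.COLOR_RGB2GRAY).astype(float)
def proj(p):
    q=V[:3,:3]@p+V[:3,3];return c['cx']+f*q[0]/q[2],c['cy']+f*q[1]/q[2]
n=np.array([.9952,.0978,0]);uu=np.array([-.0978,.9952,0]);O=np.array([.6158,.0133,0])
# scan a profile across the fence for each fence-y, stack to see lines
ys=np.r_[np.arange(-.34,-.03,.004),np.arange(.03,.14,.004)];xs=np.arange(-.012,.06,.001)
S=np.array([[cv2.getRectSubPix(g.astype(np.float32),(1,1),proj(O+x*n+y*uu+[0,0,.04]))[0,0] for x in xs] for y in ys])
print(np.round(xs[::2],3).tolist());print(np.round(S.mean(0)[::2]).tolist())
# per-segment shift vs mean by dark groove in x .005-.04
lo,hi=[np.argmin(abs(xs-a)) for a in(.008,.042)]
c0=lo+np.argmin(S.mean(0)[lo:hi]);w=slice(c0-5,c0+6)
wt=np.clip(S[:,w].max(1,keepdims=True)-S[:,w],0,None);pos=(wt*xs[w]).sum(1)/wt.sum(1)
p=np.polyfit(ys,pos,1);print('groove at',xs[c0],'fit',p,(pos-np.polyval(p,ys)).std(),'slope world',-np.tan(np.arctan2(.0978,.9952)-np.arctan(p[0])))
for a,b in((-.4,-.2),(-.2,0),(0,.2)):
    k=(ys>a)&(ys<b);print(a,b,np.polyfit(ys[k],pos[k],1))
E
```

```text
[-0.012, -0.01, -0.008, -0.006, -0.004, -0.002, 0.0, 0.002, 0.004, 0.006, 0.008, 0.01, 0.012, 0.014, 0.016, 0.018, 0.02, 0.022, 0.024, 0.026, 0.028, 0.03, 0.032, 0.034, 0.036, 0.038, 0.04, 0.042, 0.044, 0.046, 0.048, 0.05, 0.052, 0.054, 0.056, 0.058]
[80.0, 76.0, 105.0, 103.0, 74.0, 76.0, 106.0, 127.0, 132.0, 132.0, 132.0, 132.0, 132.0, 131.0, 125.0, 98.0, 62.0, 46.0, 46.0, 54.0, 81.0, 115.0, 131.0, 135.0, 134.0, 133.0, 134.0, 133.0, 126.0, 118.0, 116.0, 120.0, 125.0, 127.0, 129.0, 131.0]
groove at 0.02300000000000003 fit [0.00081706 0.02352809] 0.00010732214383265214 slope world -0.09744681714141644
-0.4 -0.2 [0.00101051 0.023565  ]
-0.2 0 [0.0010588  0.02358115]
0 0.2 [0.00022915 0.02355869]
```

The blank is about 0.010 rad clockwise of the fence, which is within tolerance, but I want more margin. I'll press lightly nearer the tail, then draw back again softly.

Emit:
servo_tool --motion '[[[0, 0.4, 0.8, 0, 0], [0, 0.4, 0.8, 0, 0], [0, 0.4, 0.8, 0, 0], [0, 0.4, 0.8, 0, 0], [0, 0.4, 0.8, 0, 0], [0, 0.4, 0.8, 0, 0], [0, 0.2, 0.6, 0, 0], [0, 0, 0, -0.8, 0], [0, 0, 0, -0.8, 0], [0, 0, 0, -0.95, 0], [0, 0, 0, 0, 0], [0, 0, 0, 0, 0]]]'

```text
t: 29.4
eef_pos: [0.4872, 0.0553, 0.0314]
tool_rot: [0.0, 0.999, 0.048, -0.001]
contact_force: [0.8, -0.1, 0.1]
gripper_width: -0.002
grasp_force: 0.0
```

Emit:
servo_tool --motion '[[[0, 0.06, 0.006, -0.04, 0], [0, 0.06, 0.006, 0, 0], [0, 0.06, 0.006, 0, 0], [0, 0.06, 0.006, 0, 0], [0, 0.06, 0.006, 0, 0], [0, 0.025, 0.0025, 0, 0]]]'

```text
t: 30.0
eef_pos: [0.5011, 0.0565, 0.0299]
tool_rot: [-0.0, 0.999, 0.048, 0.0]
contact_force: [0.6, -0.2, 0.7]
gripper_width: 0.001
grasp_force: 0.0
```

Emit:
servo_tool --motion '[[[0, 0.025, 0.0025, 0, 0], [0, 0.025, 0.0025, 0, 0]]]'

```text
t: 30.2
eef_pos: [0.5026, 0.0566, 0.0297]
tool_rot: [0.0, 0.999, 0.048, -0.0]
contact_force: [0.4, 0.1, 1.1]
gripper_width: -0.001
grasp_force: 0.0
```

Emit:
servo_tool --motion '[[[0, 0.025, 0.0025, 0, 0], [0, 0.025, 0.0025, 0, 0]]]'

```text
t: 30.4
eef_pos: [0.5034, 0.0564, 0.0294]
tool_rot: [0.0, 0.999, 0.048, -0.001]
contact_force: [-4.4, -2.1, 2.4]
gripper_width: 0.002
grasp_force: 1.9
```

Emit:
servo_tool --motion '[[[0, 0.02, 0.002, 0, 0], [0, 0, 0, 0, 0], [0, -0.1, -0.01, 0, 0], [0, -0.3, -0.03, 0, 0], [0, 0, 0, 0.8, 0], [0, 0, 0, 0.8, 0], [0, 0.35, 0.9, 0, 0], [0, 0.35, 0.9, 0, 0], [0, 0.35, 0.9, 0, 0], [0, 0.35, 0.9, 0, 0], [0, 0.36, 0.9, 0, 0], [0, 0, 0.25, 0, 0], [0, 0, 0, -0.8, 0], [0, 0, 0, -0.8, 0], [0, 0, 0, 0, 0], [0, 0, 0, 0, 0]]]'

```text
t: 32.0
eef_pos: [0.5592, 0.2447, 0.0297]
tool_rot: [0.0, 0.999, 0.048, -0.001]
contact_force: [0.5, -0.1, 0.8]
gripper_width: -0.005
grasp_force: 0.0
```

Emit:
servo_tool --motion '[[[0, 0.005, -0.05, 0, 0], [0, 0.005, -0.05, 0, 0], [0, 0.005, -0.05, 0, 0], [0, 0.005, -0.05, 0, 0], [0, 0.005, -0.05, 0, 0], [0, 0.005, -0.05, 0, 0], [0, 0.005, -0.05, 0, 0], [0, 0.005, -0.05, 0, 0], [0, 0.0025, -0.025, 0, 0]]]'

```text
t: 32.9
eef_pos: [0.5615, 0.228, 0.0296]
tool_rot: [0.0, 0.999, 0.048, -0.0]
contact_force: [-0.2, 0.2, -0.8]
gripper_width: -0.001
grasp_force: 0.0
```

Emit:
servo_tool --motion '[[[0, 0.0025, -0.025, 0, 0], [0, 0.0025, -0.025, 0, 0]]]'

```text
t: 33.1
eef_pos: [0.5617, 0.2263, 0.0297]
tool_rot: [-0.0, 0.999, 0.048, -0.0]
contact_force: [-0.2, -0.0, 0.2]
gripper_width: -0.003
grasp_force: 0.0
```

Emit:
servo_tool --motion '[[[0, 0.0025, -0.025, 0, 0], [0, 0.0025, -0.025, 0, 0]]]'

```text
t: 33.3
eef_pos: [0.5619, 0.2243, 0.0297]
tool_rot: [-0.0, 0.999, 0.048, 0.0]
contact_force: [-0.7, -0.6, -0.9]
gripper_width: -0.003
grasp_force: 0.0
```

Emit:
servo_tool --motion '[[[0, 0.0025, -0.025, 0, 0], [0, 0.0025, -0.025, 0, 0]]]'

```text
t: 33.5
eef_pos: [0.5621, 0.2227, 0.0297]
tool_rot: [-0.0, 0.999, 0.048, 0.0]
contact_force: [-1.3, 1.5, -0.3]
gripper_width: -0.004
grasp_force: 0.8
```

Emit:
servo_tool --motion '[[[0, 0.0025, -0.025, 0, 0]]]'

```text
t: 33.6
eef_pos: [0.5621, 0.2225, 0.0297]
tool_rot: [-0.001, 0.999, 0.048, 0.0]
contact_force: [-0.3, 5.7, -0.3]
gripper_width: -0.002
grasp_force: 2.2
```

Emit:
servo_tool --motion '[[[0, 0.0025, -0.02, 0, 0]]]'

```text
t: 33.7
eef_pos: [0.5621, 0.2223, 0.0298]
tool_rot: [-0.001, 0.999, 0.049, 0.0]
contact_force: [-0.9, 6.5, -1.4]
gripper_width: 0.004
grasp_force: 3.2
```

Emit:
servo_tool --motion '[[[0, -0.005, 0.05, 0, 0], [0, -0.03, 0.3, 0, 0], [0, 0, 0, 0.9, 0], [0, 0, 0, 0.9, 0], [0, -0.3, 0, 0.9, 0], [0, -0.5, -0.95, 0, 0], [0, -0.5, -0.95, 0, 0], [0, -0.5, -0.95, 0, 0], [0, -0.5, -0.95, 0, 0], [0, -0.5, -0.95, 0, 0], [0, -0.5, -0.95, 0, 0], [0, -0.5, -0.95, 0, 0], [0, -0.5, -0.95, 0, 0], [0, 0, -0.95, 0, 0], [0, 0, -0.95, 0, 0], [0, 0, 0, 0, 0], [0, 0, 0, 0, 0]]]'

```text
t: 35.4
eef_pos: [0.3889, -0.1459, 0.1378]
tool_rot: [0.0, 0.999, 0.047, -0.0]
contact_force: [-1.2, 1.2, 0.5]
gripper_width: 0.0
grasp_force: 0.0
```

```bash
python3 - <<'E'
from m import *
meas('p6')
im,d,c=cam('top')
f=200/np.tan(np.radians(c['fovy'])/2);T=np.linalg.inv(c['view'])
s=cv2.GaussianBlur(im,(3,3),0).astype(float); s=s[...,0]-s[...,2]
def ray(u,v,z):
    D=T[:3,:3]@np.array([(u-c['cx'])/f,(v-c['cy'])/f,1]);return T[:3,3]+D*(z-T[2,3])/D[2]
for sg,z in((-1,.026),(1,0)):
    e=[]
    for u in range(238,284):
        col=s[155:212,u];t=np.median(s[178:190,u])/2;i=28
        while col[i]>t:i+=sg
        e.append(ray(u,155+i-sg*(t-col[i])/(col[i-sg]-col[i]),z))
    e=np.array(e);p=np.polyfit(e[:,1],e[:,0],1);q=e[:,0]-np.polyval(p,e[:,1]);k=abs(q)<2*q.std();p=np.polyfit(e[k,1],e[k,0],1);print(p[0],p[0]*.12+p[1])
E
```

```text
blank [ 232  165   58   36 1628] ((0.5579322576522827, 0.118981271982193), (0.09815794229507446, 0.1797565370798111), 5.1623616218566895) [[0.5009999871253967, 0.20409999787807465], [0.5170999765396118, 0.025100000202655792], [0.6148999929428101, 0.033900000154972076], [0.5986999869346619, 0.21289999783039093]]
35.45 [ 0.38900827 -0.14489641  0.13773657] [-0.07254228  0.54297851  0.26294037]
-0.09933581852240435 0.6044150632269986
-0.0956375560604676 0.5134516011221706
```

View pics/p6.png

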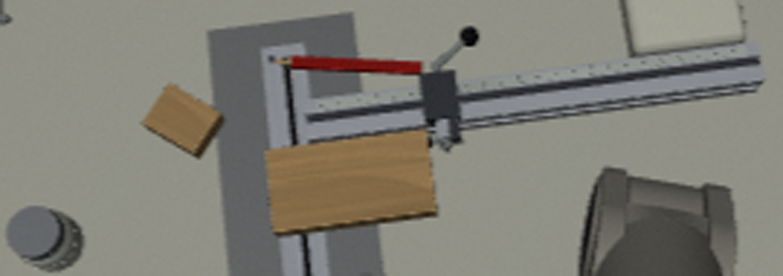

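The blank now lies parallel to the fence: its yaw is about 0.0975 and the fence's is 0.097. Its tail is at the stop (crop px ~(432,140)), the bystanders haven't moved, and the arm is clear. I'm handing it in.

```bash
python3 -c "
from station import bot
print(bot.hand_in())"
```

```text
the job is handed in; nothing more can be done
None
```

The job is handed in (no verdict came back): the blank lies flush to the fence with its tail butted against the set screw by touch (about 6 N), the paddle is down, the bystanders look unmoved, and it took about 35 s of the 64 s allowed.

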